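Centre the loose specimen mount and close its clamp

TASK

Three toggle clamps stand in a row on the bench: two are already closed on a round specimen mount, the third is still open and its mount sits off to one side of the small seat block under the raised foot. With the fingertips, gently nudge that mount sideways until it is centred on its seat, then press the raised clamp arm lightly down until the foot rests on the mount, and withdraw. Do not pick up or tip the mount, and leave the two closed clamps, their mounts and the other things on the bench alone.

Things in the scene. Friction and masses are not known exactly. Their poses are not given: they have to be found in the camera images.
- clamp_a: the OPEN clamp: clamp fixture (fixed to the bench), aluminium base plate 110 x 58 x 10 mm, 141 mm long overall with its red handle. Origin: on the bench 16 mm (toward the handle) from the middle of the base plate; x axis along the fixture from the seat toward the red handle, y across it, z up. 
- clamp_a_lever (a joint): the open clamp's lever, rad: grows as the foot rises. 0.66 to 0.72 at the start, 0.32 when the foot rests on an 18 mm high mount on the seat, 0 on the bare seat. The hinge lies across the fixture, 60 mm from the seat's centre toward the handle, 34 mm above the bench. Friction holds it where it is left; some 2 to 4 N down on the arm above the foot moves it; no spring, no detent.
- clamp_a_pad (a point): the spot to press: top face of the open clamp's arm, straight above its foot, 60 mm from the hinge. The arm is a flat bar 12 mm wide ending 6 mm beyond this spot; the foot is 12 mm across, its underside 16 mm below. 74 to 77 mm above the bench when open, about 57 mm with the foot on a mount; in closing it also moves about 12 mm away from the hinge. Its frame tilts with the lever.
- clamp_a_seat (a point): centre of the top face of the open clamp's seat block, 20 mm along the fixture by 32 mm across, top 22 mm above the bench (12 mm above the base plate). A centred mount has its axis through this point. Axes: x along the fixture toward hinge and handle, y across, z up. The raised arm and foot (12 mm wide) hang above the seat's middle, no lower than 56 mm above the bench.
- mount_a: the loose mount: a round blue resin specimen mount, 30 mm diameter, 18 mm high, about 30 g, standing on the open clamp's seat 9 to 12 mm off centre toward the seat's +y side (left, seen from the robot). Origin: centre of its underside; its z axis is its own axis.
- clamp_b: a closed, loaded clamp, same make as the open one: clamp fixture (fixed to the bench), aluminium base plate 110 x 58 x 10 mm, 141 mm long overall with its red handle. Origin: on the bench 16 mm (toward the handle) from the middle of the base plate; x axis along the fixture from the seat toward the red handle, y across it, z up. Leave it alone.
- clamp_c: the other closed, loaded clamp: clamp fixture (fixed to the bench), aluminium base plate 110 x 58 x 10 mm, 141 mm long overall with its red handle. Origin: on the bench 16 mm (toward the handle) from the middle of the base plate; x axis along the fixture from the seat toward the red handle, y across it, z up. Leave it alone.
- clamp_b_pad (a point): top of the closed clamp_b's arm above its foot (its highest part, about 60 mm above the bench)
- clamp_c_pad (a point): top of the closed clamp_c's arm above its foot (its highest part, about 60 mm above the bench)
- mount_b: round blue mount, 30 mm diameter, 18 mm high, held in clamp_b; origin at the centre of its underside
- mount_c: round blue mount, 30 mm diameter, 18 mm high, held in clamp_c; origin at the centre of its underside
- spare_mount: loose round blue mount standing on the bench to the right of the clamps, 30 mm diameter, 18 mm high; bystander
- paste_jar: small jar with a white ribbed lid, 33 mm diameter, 32 mm high, standing behind the clamps; bystander
- vial: small black vial with a white cap, 20 mm diameter, 25 mm high, standing behind the clamps; bystander
- section_grinder: the big fixed machine left of the work, 610 x 660 x 505 mm; keep clear of it: it fills all left of y = 0.29 and beyond x = 0.23 up to z = 0.50 (its low front ledge, x below 0.38, only up to z = 0.21). Origin: on the bench, middle of its underside
- tweezers: pair of tweezers lying on the bench to the right of the clamps, 122 x 13 x 10 mm, origin at the middle; bystander

How it is judged:
By the outcome, as a careful person would: the job done as asked, in the order asked, and still so for the second after the job is handed in, with the robot touching nothing.
It also fails if it takes over 51 s, if anything falls off the work surface, if the arm or the gripper's body presses on something with over 40 N, if the wrist force passes 120 N, or if a joint passes its speed limit or range.

ROBOT

A 6-joint arm with a two-finger parallel gripper is mounted at the origin on a cart in front of the work surface, level with it; the furniture and walls round the work are solid. World frame = base frame: x ahead of the robot, y to its left, z up, the work surface at z = 0. Lengths are in m, angles in rad, forces in N, time in s.
With the tool pointing down it reaches from about 0.25 to 0.775 m from the base axis. Payload 4 kg.
Tool frame: the origin (TCP) lies at the centre of the arm's flange, where the gripper is bolted on; the fingertips stand 173 mm ahead of it and the grasp point (between the pads) lies 155 mm ahead of it; z points along the fingers, y is the line along which they close (so a half turn about z gives the same grasp; the last joint's range is limited). The gripper opens to 85 mm and grips with 20 to 120 N. Pads are 22 mm wide; open, the fingers measure 114 mm over their backs; the gripper's body (76 mm by 85 mm) begins 54 mm behind the grasp point. The pads swing forward as they close: fully open they stand 13 mm farther back than shut.
Start: joints at [-1.239, 0.087, 1.371, -0, 1.684, -0.103], TCP at [0.232, -0.499, 0.405] pointing down, gripper open.
Joint ranges: [-3.1, 3.1], [-0.76, 2.03], [0.27, 2.55], [-1.08, 4.22], [0.17, 2.65], [-2.57, 2.57]. Speed limits (rad/s): [2.79, 2.79, 3.14, 3.14, 3.14, 3.14].

INTERFACE

Orientations are given as a 3x3 rotation matrix whose columns are the frame's x, y, z axes.
In Python, from rig import env, eyes, workorder gives the robot as it stands (env), with the cameras (eyes) and the job (workorder).
- The arm moves only by the shell command python3 drive.py 'ROWS' [OPENING] [FORCE]. ROWS is a JSON list of rows, 1 to 8 of them, each an object with the fields tx, ty, tz (the shift in shares of the most that a row can go, 1 being 62.5 mm), yaw (a turn about the tool's z in units of 0.1 rad); a field left out counts as zero; each row shifts and turns the commanded pose from where the row before left it, along the tool's axes as they then stand; what a row does not reach is not made up. A row lasts 1/8 s, in which the tool goes at most 0.0625 m and 0.188 rad, less where a joint would pass 70% of its speed; a pose out of reach is approached as far as the arm can. OPENING is the finger opening in m, set as the command begins (- or left out keeps the last). The fingers move at their own pace and stop on an object; FORCE is the grip in N (left out, the last holds). Time passes only in rows, so rows that do not move let the fingers close. It prints the time, the measured TCP pose, the force, the opening and the grip force at its end. Input that does not fit is refused with a message, and nothing moves.
- env.read_state(): the state, without advancing time (a new reading comes with each control period).
- eyes.get_image(name): name is "scene" or "top" or "wrist"; returns the picture (480x640x3 uint8, red, green, blue); there is no depth.
- eyes.get_calibration(name): a dict with "fx", "fy", "cx", "cy" (pixels), "eye" and "rotation" of the camera in the world; the wrist camera has in their place "hand_eye" (4x4, takes a point from camera to tool coordinates, whose origin is the TCP and whose axes are the flange's). Camera axes: x right, y down, z forward; pixel columns grow to the right and rows downward; lengths in m; the calibration is good to about 2 mm. A picture is of the moment at which its call begins: read the wrist's pose just before it. get_calibration takes no time and is no camera call.
- workorder.hand_in(): hands the job in; it is judged then, once.
The state is a dict: "t": time; "qpos": joint angles; "joint_vel": joint speeds; "tau": joint torques, N m; "ee_pos": TCP position; "eef_rot": TCP orientation; "contact_force": force on the tool from outside, world axes, zero at the start; "moment": the same for the moment, N m; "finger_gap": finger opening in m; "grip_force": force on a finger pad.
Only numpy, scipy, OpenCV 4.12 (cv2) and the standard library are available. Lean on these libraries where they do the work, as an engineer would, in place of code of your own. Each camera call takes 0.05 s, during which the arm holds its last target. There are 200 camera calls.

## Working session

There is one attempt and no reset: what is moved stays moved. The work goes in short steps, Python scripts to look and compute and a shell command to move; the robot and the scene stay as the last step left them, time stands still between calls to the robot, and variables do not carry over. Pictures are saved under pics/ and viewed, at most 13 in all, crops included, and the job is handed in when it is done.

```bash
ls; mkdir -p pics
python3 - <<'E'
from rig import env, eyes, workorder
import cv2,numpy as np
np.set_printoptions(precision=4,suppress=True)
s=env.read_state();print(s['t'],s['ee_pos'],s['eef_rot'],s['finger_gap'])
for n in("scene","top","wrist"):
    im=eyes.get_image(n);cv2.imwrite(f'pics/{n}0.png',im[:,:,::-1]);print(n,eyes.get_calibration(n))
E
```

```text
drive.py
pics
rig.py
0.0 [ 0.2316 -0.4987  0.4035] [[ 0.907   0.4212 -0.0008]
 [ 0.4212 -0.907   0.0021]
 [ 0.0002 -0.0023 -1.    ]] 0.0852716870259824
scene {'fx': 462.05576155198037, 'fy': 462.05576155198037, 'cx': 309.08681153556154, 'cy': 240.84312145724041, 'eye': array([-0.3032, -0.7186,  0.6439]), 'rotation': array([[ 0.7038, -0.2865,  0.65  ],
       [-0.7102, -0.3025,  0.6357],
       [ 0.0145, -0.9091, -0.4164]])}
top {'fx': 453.3188496672287, 'fy': 453.3188496672287, 'cx': 323.78718665485627, 'cy': 239.86678377012672, 'eye': array([0.4629, 0.1445, 1.2151]), 'rotation': array([[ 0.0154, -0.9969,  0.077 ],
       [-0.9998, -0.0165, -0.0134],
       [ 0.0146, -0.0767, -0.9969]])}
wrist {'fx': 408.46417476933607, 'fy': 408.46417476933607, 'cx': 319.2067336233304, 'cy': 235.61074131473413, 'hand_eye': array([[-0.001 , -0.9444, -0.3287,  0.0848],
       [ 1.    , -0.0009, -0.0003,  0.0011],
       [-0.    , -0.3287,  0.9444,  0.0316],
       [ 0.    ,  0.    ,  0.    ,  1.    ]])}
```

View pics/top0.png

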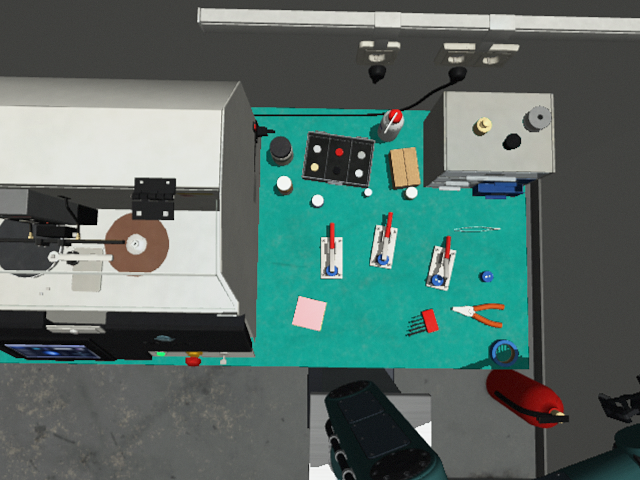

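View pics/scene0.png

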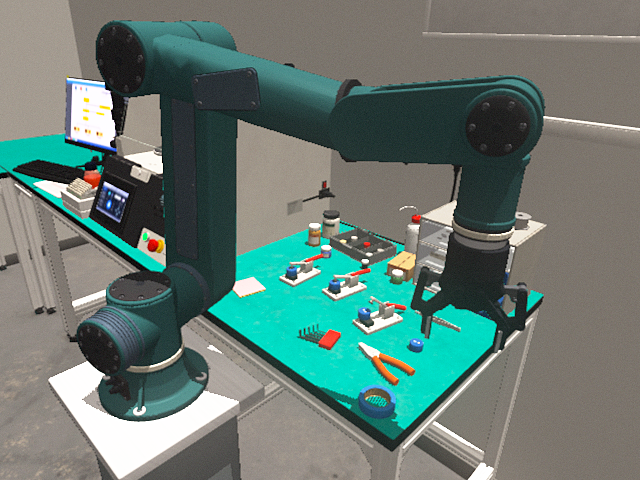

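The top view shows three clamps at about (331,252), (383,242) and (440,265). The right one looks open, with its mount off to one side. I'll zoom in on it.

Run:
```python
import cv2,numpy as np
a=cv2.imread('pics/top0.png')[225:300,405:505]; b=cv2.imread('pics/scene0.png')[285:345,340:440]
f=lambda i,s:cv2.resize(i,None,fx=s,fy=s,interpolation=cv2.INTER_CUBIC)
a=f(a,4);b=f(b,4)
cv2.imwrite('pics/z1.png',np.vstack([a,b]))
```

```text
(no output)
```

View pics/z1.png

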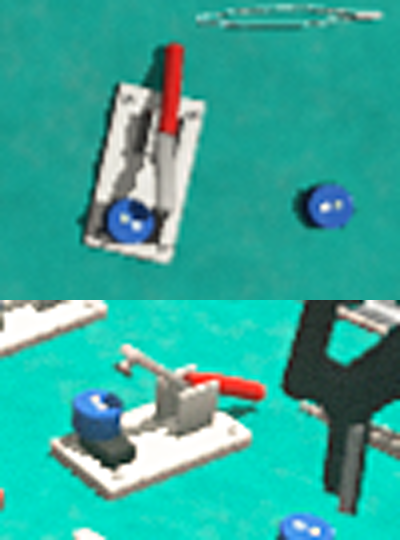

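The crop confirms it: the right clamp is open, with its base plate corners at about (435,245), (456,250), (447,290) and (426,286) in the top image. The blue mount is at (437,280), left of the arm. Next is a rough position from this view.

```bash
cat > h.py <<'E'
from rig import env, eyes, workorder
import cv2,numpy as np
np.set_printoptions(precision=4,suppress=True)
def cam(n,s=None):
    c=eyes.get_calibration(n)
    if n=='wrist':
        T=np.array(c['hand_eye']);R=np.array(s['eef_rot']);return c,R@T[:3,:3],R@T[:3,3]+s['ee_pos']
    return c,np.array(c['rotation']),np.array(c['eye'])
def ray(C,p):
    c,R,e=C;d=R@np.array([(p[0]-c['cx'])/c['fx'],(p[1]-c['cy'])/c['fy'],1]);return e,d/np.linalg.norm(d)
def plane(C,p,z):
    e,d=ray(C,p);return e+d*(z-e[2])/d[2]
def proj(C,X):
    c,R,e=C;q=R.T@(np.array(X)-e);return np.array([c['fx']*q[0]/q[2]+c['cx'],c['fy']*q[1]/q[2]+c['cy']])
def tri(L):
    A=0;b=0
    for e,d in L:
        P=np.eye(3)-np.outer(d,d);A=A+P;b=b+P@e
    X=np.linalg.solve(A,b);return X,[np.linalg.norm((np.eye(3)-np.outer(d,d))@(X-e)) for e,d in L]
E
python3 - <<'E'
from h import *
C=cam('top')
K=[plane(C,(405+x/4,225+y/4),.01) for x,y in((120,82),(205,100),(170,262),(85,245))]
print(np.array(K));u=(K[0]+K[1]-K[2]-K[3])[:2];print(np.mean(K,0),np.arctan2(u[1],u[0]),np.linalg.norm(u)/2)
m=plane(C,(405+130/4,225+220/4),.04);print(m)
s=env.read_state();R=np.array(s['eef_rot'])
print('delta tool to cover',R.T@(np.array([.30,-.10,.34])-s['ee_pos']),'yaw',np.arctan2(R[1,0],R[0,0]))
E
```

```text
[[ 0.5457 -0.1693  0.01  ]
 [ 0.5346 -0.2263  0.01  ]
 [ 0.4266 -0.2022  0.01  ]
 [ 0.4369 -0.1456  0.01  ]]
[ 0.486  -0.1859  0.01  ] -0.21686126678016188 0.1110169417267703
[ 0.4542 -0.1677  0.04  ]
delta tool to cover [ 0.23   -0.3328  0.0644] yaw 0.43473739304145087
```

Units first: shifts go in shares of 62.5 mm and turns go in units of 0.1 rad. So 0.053 m is 0.848, -0.026 m is -0.416.

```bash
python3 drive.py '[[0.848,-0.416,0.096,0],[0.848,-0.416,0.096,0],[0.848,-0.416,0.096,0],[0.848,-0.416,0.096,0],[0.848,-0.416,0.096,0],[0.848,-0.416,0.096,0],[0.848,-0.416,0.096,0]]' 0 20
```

```text
refused: ROWS must be a list of objects with named fields. Nothing was moved.
```

Refused on format, not on reach. It needs a list of objects with named fields.

```bash
python3 drive.py '[{"tx": 0.848,"ty": -0.416,"tz": 0.096},{"tx": 0.848,"ty": -0.416,"tz": 0.096},{"tx": 0.848,"ty": -0.416,"tz": 0.096},{"tx": 0.848,"ty": -0.416,"tz": 0.096},{"tx": 0.848,"ty": -0.416,"tz": 0.096},{"tx": 0.848,"ty": -0.416,"tz": 0.096},{"tx": 0.848,"ty": -0.416,"tz": 0.096}]' 0 20
python3 drive.py '[{"yaw": 1.63},{"yaw": 1.63},{"yaw": 1.63},{"yaw": 1.63},{},{}]'
python3 - <<'E'
from h import *
s=env.read_state();print(s['t'],s['ee_pos'],s['eef_rot'],s['finger_gap'],s['contact_force'],s['qpos'])
im=eyes.get_image('wrist')[:,:,::-1];cv2.imwrite('pics/w1.png',im)
np.savez('w1.npz',ee_pos=s['ee_pos'],eef_rot=s['eef_rot'])
E
```

```text
t: 1.02
ee_pos: [0.4923, -0.1758, 0.3623]
eef_rot: [[0.907, 0.421, -0.0], [0.421, -0.907, -0.0], [-0.0, 0.0, -1.0]]
contact_force: [0.3, -0.1, -0.7]
finger_gap: -0.0002
grip_force: 0.0
t: 1.78
ee_pos: [0.4914, -0.1775, 0.3624]
eef_rot: [[0.977, -0.213, -0.0], [-0.213, -0.977, 0.0], [-0.0, -0.0, -1.0]]
contact_force: [0.1, -1.0, -0.4]
finger_gap: -0.0002
grip_force: 0.0
1.775 [ 0.4914 -0.1775  0.3624] [[ 0.977  -0.2133 -0.0005]
 [-0.2133 -0.977   0.0001]
 [-0.0005 -0.     -1.    ]] -0.00018692894791066288 [ 0.1159 -0.9867 -0.3716] [-0.4551  0.0383  1.506  -0.0001  1.5978  1.3307]
```

View pics/w1.png

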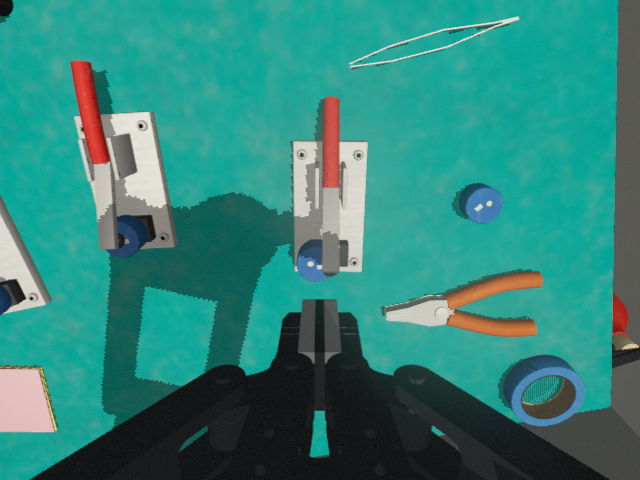

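The wrist view shows the open clamp with its plate corners at about (293,141), (367,142), (361,272) and (295,270). The mount is at about (312,262), left of the arm, and the closed fingertips span (301–339, 300). The fingertip edges are slimmer along tool x, so I'll turn 90° and push with those. That turn also gives a second view.

Scaled: -0.045 m is -0.72, -0.04 m is -0.64, -0.18 rad is -1.8.

```bash
python3 drive.py '[{"tx": -0.64,"ty": -0.72,"yaw": -1.57},{"yaw": -1.8},{"yaw": -1.8},{"yaw": -1.8},{"yaw": -1.8},{"yaw": -1.8},{"yaw": -1.8},{"yaw": -1.8}]'
python3 drive.py '[{"yaw": -1.57},{},{}]'
python3 - <<'E'
from h import *
s=env.read_state();print(s['t'],s['ee_pos'],s['eef_rot'],s['contact_force'],s['qpos'])
im=eyes.get_image('wrist')[:,:,::-1];cv2.imwrite('pics/w2.png',im)
np.savez('w2.npz',ee_pos=s['ee_pos'],eef_rot=s['eef_rot'])
a=cv2.imread('pics/w1.png')
f=lambda i,s:cv2.resize(i,None,fx=s,fy=s,interpolation=cv2.INTER_CUBIC)
c=f(a[130:290,270:390],3.5);d=cv2.resize(im,(440,330))
o=np.zeros((560,860,3),np.uint8);o[:560,:420]=c;o[:330,420:]=d
cv2.imwrite('pics/z2.png',o[:,:800] if 0 else cv2.resize(o,(800,521)))
E
```

```text
t: 2.82
ee_pos: [0.4621, -0.125, 0.3627]
eef_rot: [[0.356, 0.935, 0.0], [0.935, -0.356, -0.0], [-0.0, 0.0, -1.0]]
contact_force: [0.4, 0.3, -0.1]
finger_gap: -0.0001
grip_force: 0.0
t: 3.2
ee_pos: [0.4621, -0.1249, 0.3628]
eef_rot: [[0.214, 0.977, 0.0], [0.977, -0.214, -0.0], [-0.0, 0.0, -1.0]]
contact_force: [0.1, 0.4, -0.0]
finger_gap: 0.0
grip_force: 0.0
3.2 [ 0.4621 -0.1249  0.3628] [[ 0.214   0.9768  0.0001]
 [ 0.9768 -0.214  -0.0001]
 [-0.0001  0.0001 -1.    ]] [ 0.0709  0.4388 -0.0062] [-0.3826 -0.0604  1.6031 -0.0001  1.5987 -0.1669]
```

View pics/z2.png

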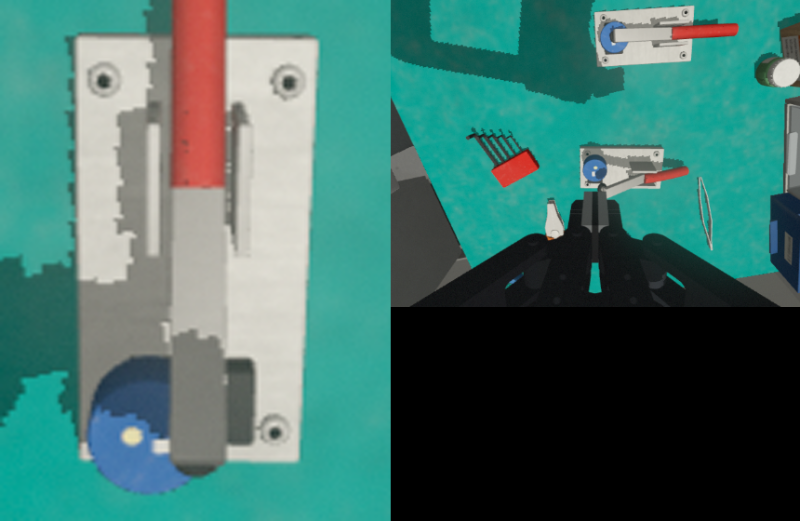

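```bash
cat > m.py <<'E'
from h import *
from scipy.optimize import least_squares
def load(n):
    return cv2.imread(f'pics/{n}.png'),cam('wrist',np.load(f'{n}.npz'))
def blue(im,C,ctr,z=.031,rad=.028):
    h=cv2.cvtColor(im,cv2.COLOR_BGR2HSV)
    m=cv2.inRange(h,(103,110,40),(125,255,255))
    k=np.zeros(m.shape,np.uint8);p=proj(C,ctr);r=C[0]['fx']*rad/(C[2][2]-z)
    cv2.circle(k,tuple(int(v) for v in p),int(r),255,-1)
    return cv2.morphologyEx(m&k,cv2.MORPH_OPEN,np.ones((3,3),np.uint8))
def circ(m,C,z=.040):
    c=max(cv2.findContours(m,0,cv2.CHAIN_APPROX_NONE)[0],key=cv2.contourArea)[:,0,:].astype(float)
    P=np.array([plane(C,p,z)[:2] for p in cv2.convexHull(c.astype(np.float32))[:,0,:]])
    allP=np.array([plane(C,p,z)[:2] for p in c])
    g=allP.mean(0); v=(C[2][:2]-g); v/=np.linalg.norm(v)
    # keep rim points on the side away from the camera
    f=lambda q:np.hypot(*(Q-q).T)-.015
    Q=allP;q=g
    for _ in range(6):
        d=allP-q; Q=allP[((d@v)<.002)&(np.hypot(*d.T)>.0125)] ; q=least_squares(f,q,loss='soft_l1',f_scale=.0005).x
    return q,len(Q),np.sqrt(np.mean(f(q)**2))
E
python3 - <<'E'
from m import *
i1,C1=load('w1');i2,C2=load('w2')
K=np.array([plane(C1,(270+x/3.256,130+y/3.256),.010) for x,y in((78,36),(318,38),(299,462),(80,461))])
u=(K[0]+K[1]-K[2]-K[3])[:2];print(K,K.mean(0),np.arctan2(u[1],u[0]),np.linalg.norm(u)/2,np.linalg.norm(K[0]-K[1]),np.linalg.norm(K[2]-K[3]))
for i,C,n in((i1,C1,'1'),(i2,C2,'2')):
    m=blue(i,C,(.454,-.168,.04));print('mount',n,circ(m,C),cv2.boundingRect(m))
x,y=[int(v) for v in proj(C2,(.454,-.168,.03))];print(x,y)
c2=i2[y-45:y+45,x-50:x+110]
cv2.imwrite('pics/z3.png',cv2.resize(c2,None,fx=5,fy=5,interpolation=cv2.INTER_CUBIC))
E
```

```text
[[ 0.5435 -0.1695  0.01  ]
 [ 0.5309 -0.2248  0.01  ]
 [ 0.424  -0.2006  0.01  ]
 [ 0.4367 -0.1443  0.01  ]] [ 0.4838 -0.1848  0.01  ] -0.22703428204848647 0.10965389764797198 0.05674104073902338 0.0577141040433003
mount 1 (array([ 0.4534, -0.167 ]), 42, np.float64(0.0005181981334511269)) (297, 244, 29, 37)
mount 2 (array([ 0.4532, -0.1655]), 56, np.float64(0.0007848339360709006)) (301, 249, 36, 35)
320 262
```

View pics/z3.png

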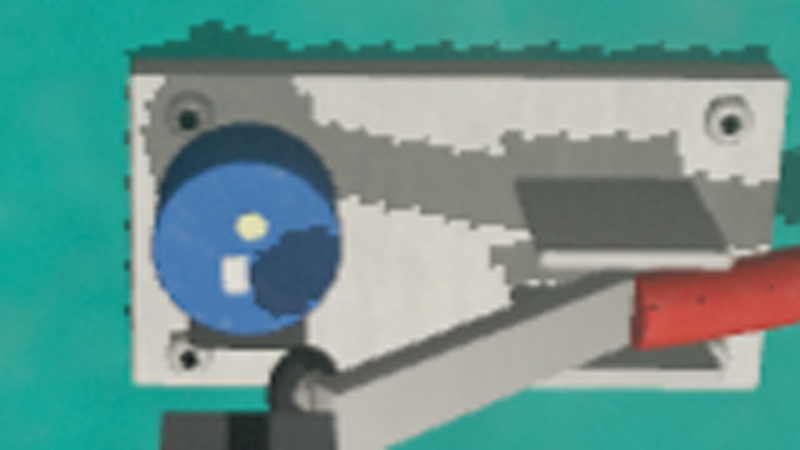

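Run:
```python
from m import *
i1,C1=load('w1');i2,C2=load('w2')
w=lambda x,y:(270+x/5,217+y/5)
v=lambda x,y:(270+x/3.256,130+y/3.256)
print('dot',tri([ray(C1,v(131,436)),ray(C2,w(251,227))]))
for n,a,b in(('hs1',(104,81),(730,122)),('hs2',(275,432),(188,358)),('hl',(289,81),None)):
    if b: print(n,tri([ray(C1,v(*a)),ray(C2,w(*b))]))
K=np.array([plane(C2,w(x,y),.010) for x,y in((787,80),(757,387),(134,383),(132,74))])
u=(K[0]+K[1]-K[2]-K[3])[:2];th=np.arctan2(u[1],u[0]);print(K.mean(0),th,np.linalg.norm(u)/2)
c=np.array([.4843,-.1850]);th=-.222
F=np.array([[np.cos(th),-np.sin(th)],[np.sin(th),np.cos(th)]])
q=plane(C2,w(247,248),.040)[:2];print('mount w2',q,'fixture',F.T@(q-c),F.T@(K.mean(0)[:2]-c))
for a in((190,347),(305,347)):print('seat edge',F.T@(plane(C2,w(*a),.022)[:2]-c))
print('seat right edge w1',[F.T@(plane(C1,v(*a),.022)[:2]-c) for a in((254,358),(254,444))])
print('arm: end/foot w1',[F.T@(plane(C1,v(*a),z)[:2]-c) for a,z in(((173,462),.078),((224,462),.078),((198,476),.06))])
```

```text
dot (array([ 0.4548, -0.1626,  0.0431]), [np.float64(0.00043170912402713785), np.float64(0.0004317091240270447)])
hs1 (array([ 0.5332, -0.1731,  0.0149]), [np.float64(0.0007203277071313442), np.float64(0.0007203277071311912)])
hs2 (array([ 0.4365, -0.1958,  0.015 ]), [np.float64(0.0005185131030147361), np.float64(0.0005185131030146842)])
[ 0.4855 -0.1849  0.01  ] -0.224952939092921 0.10897269411284624
mount w2 [ 0.4536 -0.167 ] fixture [-0.034   0.0108] [0.0012 0.0004]
seat edge [-0.0434 -0.0151]
seat edge [-0.0241 -0.015 ]
seat right edge w1 [array([-0.022 , -0.0149]), array([-0.045 , -0.0156])]
arm: end/foot w1 [array([-0.0249,  0.0056]), array([-0.0248, -0.005 ]), array([-0.0364, -0.0003])]
```

```bash
cat >> m.py <<'E'
th=-.2245;c0=np.array([.4846,-.1850])
F=np.array([[np.cos(th),-np.sin(th)],[np.sin(th),np.cos(th)]])
def where():
    s=env.read_state();R=np.array(s['eef_rot']);f=F.T@(s['ee_pos'][:2]-c0);print(s['t'],'fix',f,'tipz',s['ee_pos'][2]-.173,'F',s['contact_force']);return s,R,f
def need(fx,fy,tipz):
    s,R,f=where();d=np.r_[F@(np.array([fx,fy])),tipz+.173]+np.r_[c0,0]-s['ee_pos'];print('tool delta',R.T@d,'turn',np.arctan2(R[1,0],R[0,0])-np.pi/2-th)
E
python3 -c "
from m import *
need(-.0365,.045,.029)"
```

```text
3.25 fix [-0.0353  0.0535] tipz 0.18972833037722076 F [0.4785 0.0733 0.4373]
tool delta [-0.0085 -0.0013  0.1607] turn 0.009093488241466469
```

Scaled: 0.04 m is 0.64, 0.025 m is 0.4, 0.009 rad is 0.09.

```bash
python3 drive.py '[{"tx": -0.136,"ty": -0.016,"yaw": 0.09},{"tz": 0.64},{"tz": 0.64},{"tz": 0.64},{"tz": 0.4},{"tz": 0.248},{},{}]'
python3 drive.py '[{"tx": -0.048},{"tx": -0.048},{"tx": -0.048},{"tx": -0.048},{},{}]'
python3 - <<'E'
from m import *
need(-.0365,.0268,.029)
s=env.read_state();im=eyes.get_image('wrist')[:,:,::-1].copy();cv2.imwrite('pics/w3.png',im);np.savez('w3.npz',ee_pos=s['ee_pos'],eef_rot=s['eef_rot'])
sc=eyes.get_image('scene')[285:345,340:440,::-1]
o=np.zeros((480,800,3),np.uint8);o[:300,:400]=cv2.resize(im,(400,300));o[:240,400:]=cv2.resize(sc,(400,240),interpolation=cv2.INTER_CUBIC)
t=eyes.get_image('top')[255:295,415:465,::-1];o[240:480,480:780]=cv2.resize(t,(300,240),interpolation=cv2.INTER_CUBIC)
cv2.imwrite('pics/z4.png',o)
E
```

```text
t: 4.25
ee_pos: [0.4599, -0.1334, 0.2035]
eef_rot: [[0.221, 0.975, 0.002], [0.975, -0.221, -0.001], [-0.001, 0.002, -1.0]]
contact_force: [0.6, 0.4, 0.3]
finger_gap: -0.0
grip_force: 0.0
t: 5.0
ee_pos: [0.4567, -0.1448, 0.2021]
eef_rot: [[0.221, 0.975, -0.0], [0.975, -0.221, -0.0], [-0.0, -0.0, -1.0]]
contact_force: [-0.1, 0.4, -0.4]
finger_gap: -0.0001
grip_force: 0.0
5.0 fix [-0.0362  0.033 ] tipz 0.029148960407924612 F [-0.1205  0.3691 -0.3784]
tool delta [-0.0062 -0.0003  0.0001] turn 0.0013756066681457069
```

View pics/z4.png

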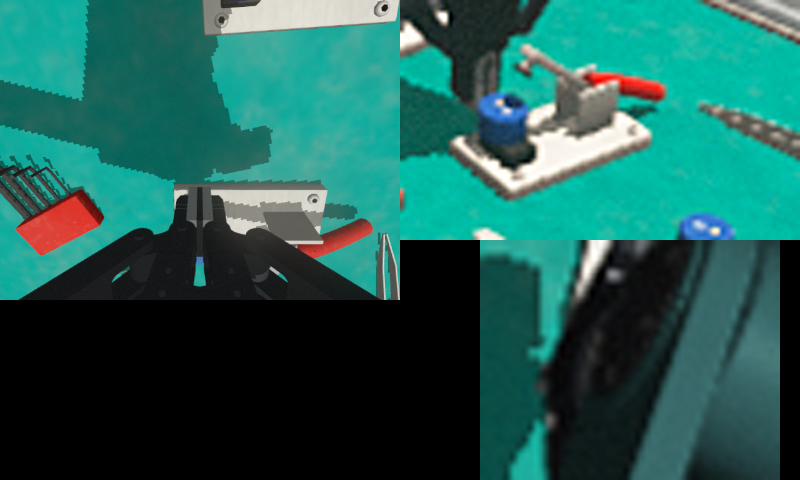

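The fingertips are behind the mount and it is still upright on the seat in the scene crop. I'll measure how far it has moved by comparing scene images, taking another one now.

```bash
cat >> m.py <<'E'
def scn(im):
    C=cam('scene');m=cv2.inRange(cv2.cvtColor(im,cv2.COLOR_BGR2HSV),(103,110,40),(125,255,255))
    m[:285]=0;m[332:]=0;m[:,:350]=0;m[:,392:]=0
    ys,xs=np.nonzero(m);c=(xs.mean(),ys.mean());return F.T@(plane(C,c,.031)[:2]-c0),c,len(xs)
E
python3 - <<'E'
from m import *
print(scn(cv2.imread('pics/scene0.png')));im=eyes.get_image('scene')[:,:,::-1].copy();cv2.imwrite('pics/scene1.png',im);print(scn(im))
E
```

```text
(array([-0.0338,  0.0135]), (np.float64(364.05102040816325), np.float64(313.2142857142857)), 98)
(array([-0.0338,  0.0098]), (np.float64(365.0181818181818), np.float64(313.94545454545454)), 110)
```

Scaled: -0.002 m is -0.032, -0.0005 m is -0.008.

```bash
python3 drive.py '[{"tx": -0.032},{"tx": -0.032},{"tx": -0.032},{"tx": -0.008},{},{},{}]'
python3 -c "
from m import *
where()"
python3 drive.py '[{"tx": 0.048},{"tx": 0.192},{"tx": 0.16,"tz": -0.64},{"tz": -0.96},{"tz": -0.96},{},{},{}]'
python3 - <<'E'
from m import *
s,R,f=where();im=eyes.get_image('wrist')[:,:,::-1].copy();cv2.imwrite('pics/w4.png',im);np.savez('w4.npz',ee_pos=s['ee_pos'],eef_rot=s['eef_rot'])
C=cam('wrist',s);p=proj(C,(.4515,-.178,.035));x,y=[int(v) for v in p];print(x,y)
x0,y0=x-50,max(0,y-50);print(x0,y0)
cv2.imwrite('pics/z5.png',cv2.resize(im[y0:y0+100,x0:x0+150],None,fx=5,fy=5,interpolation=cv2.INTER_CUBIC))
E
```

```text
t: 6.08
ee_pos: [0.4553, -0.1511, 0.2022]
eef_rot: [[0.221, 0.975, 0.0], [0.975, -0.221, -0.0], [-0.0, 0.0, -1.0]]
contact_force: [0.1, 0.3, 0.5]
finger_gap: 0.0
grip_force: 0.0
6.075 fix [-0.0362  0.0266] tipz 0.029232053868592428 F [0.1255 0.3176 0.4744]
t: 7.08
ee_pos: [0.4604, -0.1262, 0.36]
eef_rot: [[0.221, 0.975, -0.004], [0.975, -0.221, 0.002], [0.001, -0.004, -1.0]]
contact_force: [-0.3, -0.5, -0.4]
finger_gap: -0.0001
grip_force: 0.0
7.075 fix [-0.0366  0.0519] tipz 0.18704479018063908 F [-0.2915 -0.4641 -0.3722]
323 276
273 226
```

View pics/z5.png

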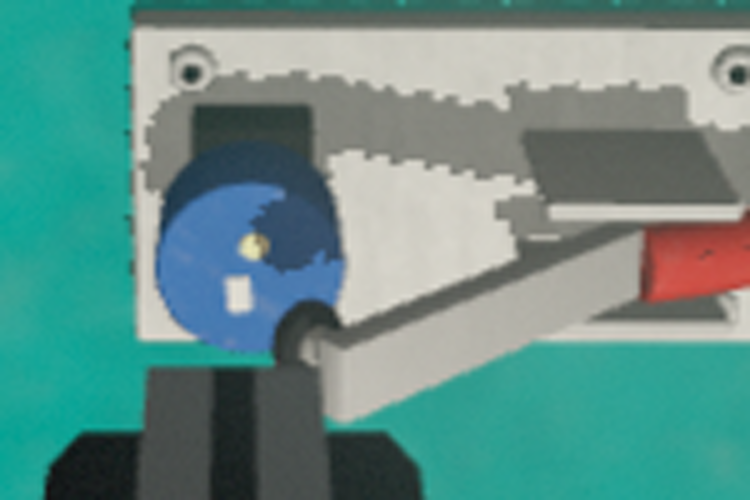

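The mount now sits with its top circle at about (250,268) in the crop, with left, right, bottom and top at 156, 345, 353 and 180. The seat's +y part is exposed and the arm is still raised. Now to compute the centring error.

Run:
```python
from m import *
for n,x0,y0,ct,ed in(('w2',270,217,(247,248),((132,74),(787,80),(134,383),(757,387))),('w4',273,226,(250.5,267),((132,27),(750,33),(138,340),(730,340)))):
    i,C=load(n);w=lambda p:(x0+p[0]/5,y0+p[1]/5)
    print(n,F.T@(plane(C,w(ct),.040)[:2]-c0),[F.T@(plane(C,w(e),.010)[:2]-c0) for e in ed])
    m=blue(i,C,(.4525,-.17,.04));q=circ(m,C);print(F.T@(q[0]-c0),q[1:])
need(-.035,-.0,.085)
```

```text
w2 [-0.0343  0.0107] [array([-0.0535,  0.0289]), array([0.0553, 0.0287]), array([-0.0537, -0.0282]), array([ 0.0554, -0.0282])]
[-0.0349  0.012 ] (56, np.float64(0.0007847537329939341))
w4 [-0.0343 -0.0003] [array([-0.0538,  0.0289]), array([0.0478, 0.0281]), array([-0.0536, -0.0285]), array([ 0.0491, -0.0282])]
[-0.0352  0.0014] (51, np.float64(0.0008271765330053502))
7.125 fix [-0.0366  0.0518] tipz 0.18701093282070158 F [0.0699 0.2016 0.075 ]
tool delta [-0.0519  0.0019  0.102 ] turn 0.001663706163282569
```

Scaled: 0.04 m is 0.64, 0.035 m is 0.56.

```bash
python3 drive.py '[{"tx": -0.416,"ty": 0.08},{"tx": -0.4096,"ty": 0.0784},{"tz": 0.64},{"tz": 0.56},{"tz": 0.32},{"tz": 0.112},{},{}]'
python3 drive.py '[{"ty": -0.016,"tz": 0.032},{"ty": -0.016,"tz": 0.032},{"ty": -0.016,"tz": 0.032},{"ty": -0.016,"tz": 0.032},{"ty": -0.016,"tz": 0.032},{"ty": -0.016,"tz": 0.032},{}]'
python3 -c "
from m import *
where()"
```

```text
t: 8.12
ee_pos: [0.4594, -0.1794, 0.2613]
eef_rot: [[0.221, 0.975, 0.002], [0.975, -0.221, -0.001], [-0.001, 0.002, -1.0]]
contact_force: [-0.1, -0.2, -0.2]
finger_gap: 0.0004
grip_force: 0.0
t: 9.0
ee_pos: [0.4529, -0.1778, 0.2484]
eef_rot: [[0.221, 0.975, -0.001], [0.975, -0.221, 0.0], [-0.0, -0.001, -1.0]]
contact_force: [-3.5, 1.5, 3.8]
finger_gap: 0.0
grip_force: 2.2
9.0 fix [-0.0325 -0.    ] tipz 0.07535863412464719 F [-3.5149  1.4736  3.7613]
```

```bash
python3 drive.py '[{"ty": -0.0272,"tz": 0.032},{"ty": -0.0256,"tz": 0.032},{"ty": -0.0224,"tz": 0.032},{"ty": -0.0208,"tz": 0.032},{}]'
python3 drive.py '[{"ty": -0.0176,"tz": 0.032},{"ty": -0.016,"tz": 0.032},{}]'
python3 -c "
from m import *
where()"
```

```text
t: 9.62
ee_pos: [0.4471, -0.1765, 0.2397]
eef_rot: [[0.221, 0.975, -0.001], [0.975, -0.221, 0.0], [0.0, -0.001, -1.0]]
contact_force: [-3.1, 0.0, 1.7]
finger_gap: -0.0002
grip_force: 1.6
t: 10.0
ee_pos: [0.4451, -0.176, 0.2358]
eef_rot: [[0.221, 0.975, -0.001], [0.975, -0.221, 0.0], [0.0, -0.001, -1.0]]
contact_force: [-2.8, 0.2, 1.8]
finger_gap: 0.0003
grip_force: 1.7
10.0 fix [-0.0405 -0.0001] tipz 0.06280216231856953 F [-2.7556  0.2333  1.8492]
```

Run:
```python
from m import *
im=eyes.get_image('scene')[:,:,::-1].copy();cv2.imwrite('pics/scene2.png',im);print(scn(im))
cv2.imwrite('pics/z6.png',cv2.resize(im[275:345,335:435],(800,560),interpolation=cv2.INTER_CUBIC))
```

```text
(array([-0.0338,  0.0016]), (np.float64(367.2056074766355), np.float64(315.6261682242991)), 107)
```

View pics/z6.png

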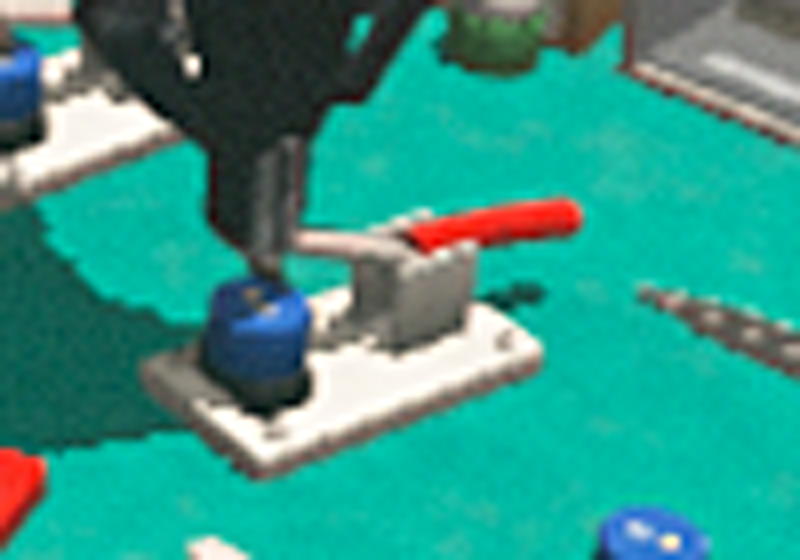

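The arm is nearly down. The foot is just above the centred mount at about (265,280) in the crop, the mount is upright, and the tip is pressing the arm's end. I'll go on in small steps.

Scaled: 0.001 m is 0.016, -0.0005 m is -0.008.

```bash
python3 drive.py '[{"ty": -0.008,"tz": 0.016},{"ty": -0.008,"tz": 0.016},{}]'
python3 drive.py '[{"ty": -0.0064,"tz": 0.016},{}]'
python3 drive.py '[{"ty": -0.0032,"tz": 0.008},{}]'
python3 -c "
from m import *
where()"
```

```text
t: 10.42
ee_pos: [0.4442, -0.1759, 0.2341]
eef_rot: [[0.221, 0.975, -0.0], [0.975, -0.221, -0.0], [-0.0, -0.0, -1.0]]
contact_force: [-2.8, 0.2, 2.7]
finger_gap: -0.0004
grip_force: 1.9
t: 10.68
ee_pos: [0.4438, -0.1757, 0.2331]
eef_rot: [[0.221, 0.975, -0.0], [0.975, -0.221, -0.0], [-0.0, -0.0, -1.0]]
contact_force: [-2.6, 0.8, 3.2]
finger_gap: 0.0001
grip_force: 2.0
t: 10.92
ee_pos: [0.4437, -0.1757, 0.2327]
eef_rot: [[0.221, 0.975, -0.0], [0.975, -0.221, -0.0], [-0.0, -0.0, -1.0]]
contact_force: [-3.2, 1.0, 2.5]
finger_gap: -0.0003
grip_force: 2.1
10.925 fix [-0.042  -0.0001] tipz 0.059654074835289506 F [-3.1908  0.9725  2.4869]
```

Scaled: 0.0005 m is 0.008.

```bash
python3 drive.py '[{"tz": 0.008},{}]' | grep -E 'ee_pos|force'
python3 drive.py '[{"tz": 0.008},{}]'| grep -E 'ee_pos|force'
python3 drive.py '[{"tz": 0.008},{}]'| grep -E 'ee_pos|force'
```

```text
ee_pos: [0.4436, -0.1757, 0.2321]
contact_force: [-4.6, 0.5, 3.4]
grip_force: 2.5
ee_pos: [0.4435, -0.1757, 0.2315]
contact_force: [-5.7, 0.7, 4.5]
grip_force: 3.0
ee_pos: [0.4434, -0.1756, 0.231]
contact_force: [-5.5, 1.0, 3.9]
grip_force: 3.2
```

```bash
for i in 1; do :; done; python3 drive.py '[{"ty": -0.0064,"tz": 0.008},{}]' | grep -E 'ee_pos|force'
python3 drive.py '[{"ty": -0.0048,"tz": 0.008},{}]'| grep -E 'ee_pos|force'
python3 - <<'E'
from m import *
where();im=eyes.get_image('scene')[:,:,::-1].copy();cv2.imwrite('pics/scene3.png',im);print(scn(im))
cv2.imwrite('pics/z7.png',cv2.resize(im[275:345,335:435],(800,560),interpolation=cv2.INTER_CUBIC))
E
```

```text
ee_pos: [0.4431, -0.1756, 0.2305]
contact_force: [-4.8, 0.8, 4.0]
grip_force: 3.0
ee_pos: [0.4429, -0.1755, 0.23]
contact_force: [-4.8, 0.4, 3.1]
grip_force: 2.9
12.175 fix [-0.0428 -0.    ] tipz 0.057027838458246466 F [-4.7613  0.4491  3.137 ]
(array([-0.0353, -0.0002]), (np.float64(367.21649484536084), np.float64(316.16494845360825)), 97)
```

View pics/z7.png

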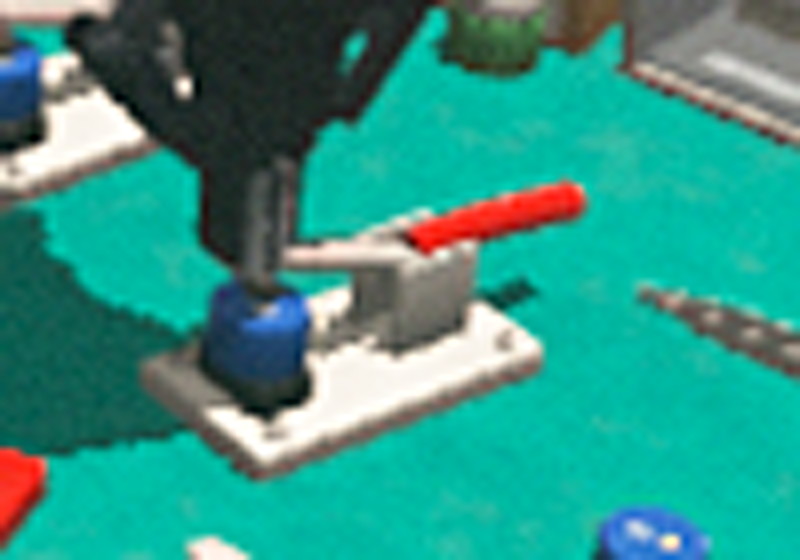

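The foot is at or just above the mount. However, the steady −x force suggests the finger's near edge is bearing on the arm's end. I'll lift, shift toward the hinge so the tip is over the arm's top, and finish pressing there.

Scaled: 0.009 m is 0.144, -0.008 m is -0.128.

```bash
python3 drive.py '[{"ty": -0.016,"tz": -0.096},{"tz": -0.128},{"ty": 0.144},{"tz": 0.08},{},{}]'| grep -E 'ee_pos|force'
python3 -c "
from m import *
need(-.034,.0003,.063)"
```

```text
ee_pos: [0.4507, -0.1773, 0.2387]
contact_force: [0.2, 0.5, 0.2]
grip_force: 0.0
12.975 fix [-0.0348  0.    ] tipz 0.065684726150876 F [0.2292 0.4718 0.1531]
tool delta [0.0003 0.0008 0.0027] turn 0.0015650551230307064
```

```bash
python3 drive.py '[{"tz": 0.032},{"tz": 0.032},{}]'| grep -E 'ee_pos|force'
python3 drive.py '[{"tz": 0.016},{}]'| grep -E 'ee_pos|force'
python3 drive.py '[{"tz": 0.016},{}]'| grep -E 'ee_pos|force'
```

```text
ee_pos: [0.4507, -0.1773, 0.2349]
contact_force: [0.5, 0.0, -0.1]
grip_force: 0.0
ee_pos: [0.4508, -0.1773, 0.2342]
contact_force: [-0.1, 0.1, -0.6]
grip_force: 0.0
ee_pos: [0.4509, -0.1774, 0.2334]
contact_force: [0.2, -0.1, 0.8]
grip_force: 0.3
```

Scaled: 0.0007 m is 0.0112, -0.0003 m is -0.0048.

```bash
python3 drive.py '[{"ty": -0.0048,"tz": 0.0112},{}]'| grep -E 'ee_pos|force'
python3 drive.py '[{"ty": -0.0048,"tz": 0.0112},{}]'| grep -E 'ee_pos|force'
python3 drive.py '[{"ty": -0.0048,"tz": 0.0112},{}]'| grep -E 'ee_pos|force'
```

```text
ee_pos: [0.4506, -0.1773, 0.2327]
contact_force: [-0.3, 0.0, 1.8]
grip_force: 0.9
ee_pos: [0.4503, -0.1772, 0.2319]
contact_force: [0.3, 0.8, 1.8]
grip_force: 0.9
ee_pos: [0.4501, -0.1772, 0.2315]
contact_force: [-0.4, -0.7, 3.4]
grip_force: 1.9
```

Units first: shifts go in shares of 62.5 mm and turns go in units of 0.1 rad. So 0.0005 m is 0.008.

```bash
python3 drive.py '[{"tz": 0.008},{}]'| grep -E 'ee_pos|force'
python3 drive.py '[{"tz": 0.008},{}]'| grep -E 'ee_pos|force'
```

```text
ee_pos: [0.4501, -0.1772, 0.2313]
contact_force: [0.1, 1.0, 6.6]
grip_force: 2.9
ee_pos: [0.4501, -0.1772, 0.2312]
contact_force: [-1.8, 1.3, 6.8]
grip_force: 3.7
```

The force now rises with no further motion, so the foot is seated. I'll withdraw and check.

Scaled: -0.05 m is -0.8, -0.04 m is -0.64.

```bash
python3 drive.py '[{"tz": -0.16},{"tz": -0.64},{"tz": -0.8},{"tx": 0.64,"tz": -0.48},{"tx": 0.192},{},{},{}]'| grep -E '^t|ee_pos|force'
python3 - <<'E'
from m import *
s,R,f=where();im=eyes.get_image('wrist')[:,:,::-1].copy();cv2.imwrite('pics/w5.png',im);np.savez('w5.npz',ee_pos=s['ee_pos'],eef_rot=s['eef_rot'])
C=cam('wrist',s);x,y=[int(v) for v in proj(C,(.4515,-.178,.035))];x0,y0=x-50,max(0,y-50);print(x0,y0)
sc=eyes.get_image('scene')[:,:,::-1].copy();print(scn(sc))
a=cv2.resize(im[y0:y0+100,x0:x0+100],(400,400),interpolation=cv2.INTER_CUBIC);b=cv2.resize(sc[275:345,340:410],(400,400),interpolation=cv2.INTER_CUBIC)
cv2.imwrite('pics/z8.png',np.hstack([a,b]))
E
```

```text
t: 16.1
ee_pos: [0.4612, -0.127, 0.3586]
contact_force: [-0.0, -0.4, -1.0]
grip_force: 0.0
16.1 fix [-0.0358  0.0513] tipz 0.18564163177918352 F [-0.031  -0.4113 -0.9643]
272 226
(array([-0.0348,  0.0011]), (np.float64(367.0112359550562), np.float64(315.8314606741573)), 89)
```

View pics/z8.png

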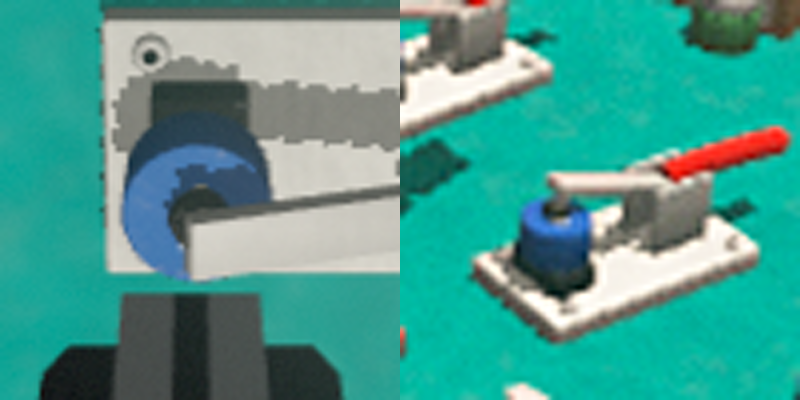

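The foot rests on the upright mount, which is centred on the seat, and the arm is clear of everything. Handing in.

```bash
python3 -c "
from m import *
i,C=load('w5');print(F.T@(plane(C,(321.1,279.0),.040)[:2]-c0))
print(workorder.hand_in())"
```

```text
[-0.0347 -0.0001]
the job is handed in; nothing more can be done
None
```

The mount is centred on its seat to within about 1 mm by camera, the clamp foot was pressed down until it rested on it (about 7 N at the end), the arm is withdrawn clear of everything, and the job was handed in at about 16 s.

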